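# Stand the tipped tube rack up and push it against the stop rail

### The job

The empty tube rack has been knocked over onto its long side: push on its upper edge to tip it back onto its base, holes facing up, out on the open bench. Then push it along the bench until its long side sits flush against the front of the metal stop rail, with the rack's whole length backed by the rail. Only push: do not lift or carry the rack, and leave the bottle, the beaker and the jar where they stand.

Things in the scene. Friction and masses are not known exactly. Their poses are not given: they have to be found in the camera images.
- rack: Empty grey-blue plastic tube rack, 0.25 to 0.5 kg, 90 (its x) x 200 (its y) x 60 mm (its z). Origin: centre of its underside; z runs from the underside to the plate with the holes. It starts lying on its -x long side, 90 mm high and 60 mm deep: its x points up, its z is level, the holes facing roughly the robot. Centre of mass 22 mm from the underside.
- rack_rim (a point): Rack point (45, 0, 60) mm: while it lies, middle of the upper edge of the side with the holes, 90 mm high. The rim there is solid for 22 mm, the square holes beyond are 18 mm. Pushed here away from the robot (along the rack's -z) it turns about its lower far edge with little sliding, and past about 27 degrees it falls onto its base by itself.
- rack_front (a point): Rack point (45, 0, 0) mm: bottom middle of its +x long side, the side that comes to the rail once the rack is upright.
- rack_back (a point): Rack point (-45, 0, 0) mm: bottom middle of its -x long side, on the bench at first, facing the robot once the rack is upright. Both long sides are solid from 0 to 38 mm above the underside, open from 38 to 54, and end in the 6 mm top plate.
- rack_mid (a point): Rack point (0, 0, 30) mm, the centre of its outline: 45 mm above the bench while it lies, 30 mm when upright.
- rail: Bare aluminium stop rail fixed to the bench beyond the rack, 400 mm long (its y), 20 mm deep, 22 mm high. Origin: bottom middle of its front face, the one towards the robot; its x axis points away from the robot, at right angles to that face.
- bottle: Clear bottle with a blue cap, 72 mm in diameter, 150 mm high, standing loose to one side of the rack. Origin: centre of its underside, z up.
- beaker: White beaker, 68 mm in diameter, 90 mm high, standing loose on the other side of the rack. Origin: centre of its underside, z up.
- jar: Small amber jar, 48 mm in diameter, 60 mm high, standing loose behind the rail. Origin: centre of its underside, z up.
Not all that is in view belongs to the job. Leave any yellow look-alike of the rack alone.

How it is judged:
By the outcome, as a careful person would: the job done as asked, in the order asked, and still so for the second after the job is handed in, with the robot touching nothing.
It also fails if it takes over 64 s, if anything falls off the work surface, if the arm or the gripper's body presses on something with over 40 N, if the wrist force passes 120 N, or if a joint passes its speed limit or range.

### The arm

A 6-joint arm with a two-finger parallel gripper is mounted at the origin on the work surface. World frame = base frame: x ahead of the robot, y to its left, z up, the work surface at z = 0. Lengths are in m, angles in rad, forces in N, time in s.
With the tool pointing down it reaches from about 0.3 to 0.775 m from the base axis. Payload 14.6 kg.
Tool frame: the origin (TCP) lies at the very end of the fingers, on their centre line; the grasp point (between the pads) lies 19 mm behind it; z points along the fingers, y is the direction in which the jaws open and shut (so a half turn about z gives the same grasp; the last joint's range is limited). The gripper opens to 94 mm and grips with 3 to 60 N. Pads are 16 mm wide; open, the fingers measure 119 mm over their backs; the gripper's body (75 mm by 177 mm) begins 78 mm behind the grasp point.
Start: joints at [-1.372, 0.3, 1.521, -0, 1.321, -0.067], TCP at [0.144, -0.531, 0.205] pointing down, gripper open.
Joint ranges: [-3.03, 3.03], [-0.79, 2.21], [0.23, 2.52], [-1.04, 4.18], [0, 3.07], [-2.55, 2.55]. Speed limits (rad/s): [2.22, 2.22, 2.57, 3.14, 3.14, 3.14].

### API

Orientations are given as [roll, pitch, yaw] about the fixed x, y, z axes, in that order (R = Rz(yaw) Ry(pitch) Rx(roll)).
In Python, from station import ctrl, vision, ticket gives the robot as it stands.
- The arm moves only by the tool step_arm, never from a script. Its argument "steps" is a list of rows, each an object of numbers: "x", "y", "z": the shift along the tool's x, y, z in m; "ax", "ay", "az": the turn, a rotation vector about the tool's x, y, z in degrees; "claw": the finger opening in m, from 0 to 0.094. A call has 1 to 5 rows; each row shifts and turns the pose as measured when the row begins, along the tool's axes as they then stand; what a row does not reach is not made up. A row lasts 1/12 s, in which the tool goes at most 41.7 mm and 7.16 degrees, less where a joint would pass 70% of its speed; a pose out of reach is approached as far as the arm can. A call with a gripper value outside its range is refused whole. The fingers move at their own pace and stop on an object; "grip_force" is the grip in N (left out, the last holds). Time passes only in rows, so rows that do not move let the fingers close. It gives the time, the measured TCP pose, the force and the opening at its end, in the units of the state.
- ctrl.get_obs(): the state, without advancing time (a new reading comes with each control period).
- vision.camera(name): name is "side" or "top"; returns (picture, depth): 384x512x3 uint8, red, green, blue; 384x512 float32, m along the optical axis (not along the pixel's ray), 0 where there is no reading.
- vision.camera_params(name): a dict with "fov_y" (degrees; the focal length in pixels is half the picture's height over the tangent of half this angle, whatever the lens; pixels are square), "cx", "cy" (the principal point, pixels), "k1" (the pictures are not rectified: a ray, as slopes to the right and down, at radius r is drawn at 1 + k1 r^2 times it, then the intrinsics apply), "origin" and "attitude" of the camera in the world. Camera axes: x right, y up, looking along -z (the intrinsics and any distortion apply to the point x, -y, -z); pixel columns grow to the right and rows downward; lengths in m; the calibration is good to about 2 mm. A picture is of the moment at which its call begins. camera_params takes no time and is no camera call.
- ticket.hand_in(): hands the job in, once; it reports no verdict.
The state is a dict: "time_s": time; "qpos": joint angles; "joint_vel": joint speeds; "tau": joint torques, N m; "ee_pos": TCP position; "eef_rot": TCP orientation; "force": force on the tool from outside, world axes, zero at the start; "moment": the same for the moment, N m; "grip_width": finger opening in m.
Only numpy, scipy, OpenCV 4.12 (cv2) and the standard library are available. Lean on these libraries where they do the work, as an engineer would, in place of code of your own. Each camera call takes 0.05 s, during which the arm holds its last target.

## Working session

There is one attempt and no reset: what is moved stays moved. The work goes in short steps, Python scripts to look and compute and a tool call to move; the robot and the scene stay as the last step left them, time stands still between calls to the robot, and variables do not carry over. Pictures are saved under pics/ and viewed, and the job is handed in when it is done.

Besides the shell and the picture viewer there is one more tool, called after ">>>" as name(argument=value, ...) on one line, values as JSON. step_arm: Moves the arm, as the interface text tells. Its arguments: {"type":"object","properties":{"steps":{"type":"array"},"grip_force":{"type":"number"}},"required":["steps"]}

```bash
mkdir -p pics; ls
cat > h.py <<'E'
import numpy as np, cv2
from station import ctrl, vision, ticket
from scipy.spatial.transform import Rotation as R
def cam(name):
    p=vision.camera_params(name); return p
def Rc(p):
    a=np.array(p['attitude'],float)
    if a.shape==(3,3): return a
    if a.size==4: raise Exception('quat')
    return R.from_euler('xyz',a).as_matrix()
def K(p):
    f=192/np.tan(np.radians(p['fov_y'])/2)
    return np.array([[f,0,p['cx']],[0,f,p['cy']],[0,0,1]])
def rays(p,uv):
    uv=np.array(uv,float).reshape(-1,1,2)
    n=cv2.undistortPointsIter(uv,K(p),np.array([p['k1'],0,0,0,0.]),None,None,(3,50,1e-9)).reshape(-1,2)
    return n
def onplane(p,uv,z):
    n=rays(p,uv); d=np.c_[n[:,0],-n[:,1],-np.ones(len(n))]@Rc(p).T
    o=np.array(p['origin']); return o+d*((z-o[2])/d[:,2])[:,None]
def cloud(p,depth):
    v,u=np.mgrid[0:depth.shape[0],0:depth.shape[1]]
    n=rays(p,np.stack([u,v],-1).reshape(-1,2)); d=np.c_[n[:,0],-n[:,1],-np.ones(len(n))]*depth.reshape(-1,1)
    return (d@Rc(p).T+np.array(p['origin'])).reshape(*depth.shape,3)
E
python3 - <<'E'
from h import *
for n in ['top','side']:
    p=cam(n);print(n,p)
    im,d=vision.camera(n)
    cv2.imwrite(f'pics/{n}0.png',im[:,:,::-1]); np.savez(f'{n}0.npz',im=im,d=d)
print(ctrl.get_obs())
E
```

```text
pics
top {'fov_y': 43.03042147049109, 'cx': 252.13628233568028, 'cy': 186.62549233366704, 'k1': -0.10006839343409389, 'origin': array([0.27880449, 0.05272642, 1.43620709]), 'attitude': array([ 0.20244942, -0.0021781 , -1.62756626])}
side {'fov_y': 52.304765354465395, 'cx': 255.6103743260847, 'cy': 186.87324884378694, 'k1': -0.021179407926779463, 'origin': array([ 0.34409493, -0.52183959,  0.75856405]), 'attitude': array([ 0.72462106, -0.00604689, -0.35855702])}
{'time_s': 0.1, 'qpos': array([-1.37157923e+00,  3.00383010e-01,  1.52151830e+00, -7.73486090e-06,
        1.32071781e+00, -6.66236213e-02]), 'joint_vel': array([-1.40839243e-03, -2.12697081e-03, -1.94093807e-05, -2.93414068e-04,
       -6.33568965e-04, -1.22096621e-03]), 'tau': array([-4.31463950e-04, -5.32641864e+01, -3.53283978e+01,  7.08699413e-02,
        2.34992226e-02, -7.12502151e-05]), 'ee_pos': array([ 0.14443132, -0.53044825,  0.20496122]), 'eef_rot': array([-3.14056797e+00, -6.08601885e-05,  2.65842608e-01]), 'force': array([-0.09353148, -0.09244883, -0.84256398]), 'moment': array([-0.0341795 , -0.01950888,  0.03681318]), 'grip_width': 0.0941709371711431}
```

View pics/top0.png

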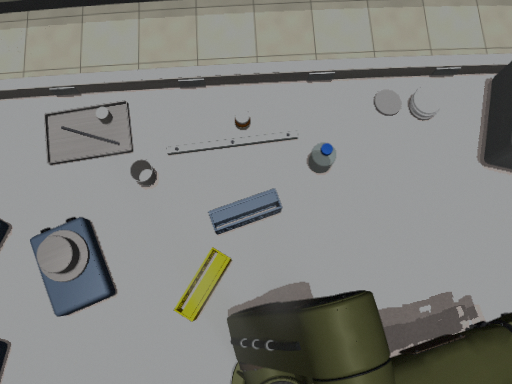

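View pics/side0.png

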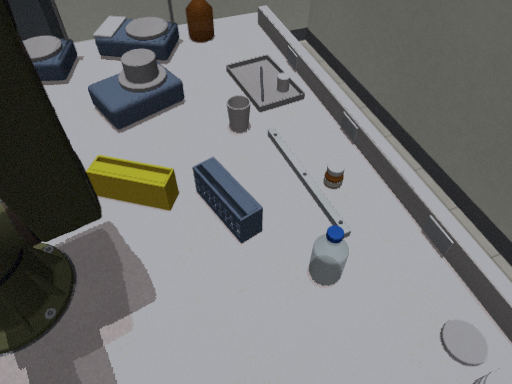

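The top view shows the rack near (245,211), the rail from (167,149) to (298,134), the bottle at (323,157), the beaker at (145,173), the jar at (243,120) and the yellow look-alike at (203,284).

```bash
cat >> h.py <<'E'
def comp(mask,seed):
    n,l,s,c=cv2.connectedComponentsWithStats(mask.astype(np.uint8)); return l==l[seed[1],seed[0]]
def rect(P):
    (c,s,a)=cv2.minAreaRect(P[:,:2].astype(np.float32)*1000); return np.round(c,1),np.round(s,1),round(a,1),np.round(cv2.boxPoints((c,s,a)),0).tolist()
E
python3 - <<'E'
from h import *
for n in ['top','side']:
    p=cam(n);z=np.load(f'{n}0.npz');im,d=z['im'],z['d'];C=cloud(p,d)
    print(n,'table z',np.median(C[230:260,380:420,2]) if n=='top' else np.median(C[300:340,180:220,2]))
    hsv=cv2.cvtColor(im,cv2.COLOR_RGB2HSV)
    for q in ([(245,211),(167,149),(298,134),(232,142),(323,157)] if n=='top' else [(225,180),(240,230),(300,172)]): print(q,hsv[q[1],q[0]],C[q[1],q[0]].round(3))
    X=C[...,0];Y=C[...,1];Z=C[...,2];ok=d>0
    def rep(name,m):
        P=C[m]; print(name,m.sum(),'z',np.percentile(P[:,2],[2,50,98]).round(3),rect(P))
    H,S,V=[hsv[...,i].astype(int) for i in range(3)]
    g=(X>.2)&(X<.9)&(abs(Y)<.45)&ok
    hi=g&(Z>.08)&(Z<.1)&(H>95)&(H<130)&(S>50)
    rep('rack top',hi)
    rep('rack all',g&(Z>.01)&(Z<.1)&(H>95)&(H<130)&(S>50)&(X<.6) &(abs(Y-C[211,245,1] if n=='top' else Y)<.2))
    rep('railtop',g&(Z>.016)&(Z<.028)&(X>.55)&(X<.72)&(S<40))
    rep('yellow',g&(H>20)&(H<35)&(S>150)&(Z>.01))
    rep('yellow-hi',g&(H>20)&(H<35)&(S>150)&(Z>.05))
    nn,l,s,c=cv2.connectedComponentsWithStats((g&(Z>.03)&(Z<.2)).astype(np.uint8))
    for i in range(1,nn):
        if s[i,4]>40: print('blob',c[i].round(),s[i,4]);rep('',l==i)
E
```

```text
top table z 0.0003267628764479502
(245, 211) [107  62 132] [0.485 0.058 0.095]
(167, 149) [105   3 155] [0.698 0.283 0.024]
(298, 134) [ 80   5 142] [ 0.731 -0.118 -0.   ]
(232, 142) [120  23  68] [0.709 0.086 0.025]
(323, 157) [ 90  17 106] [ 0.624 -0.17   0.113]
rack top 1089 z [0.083 0.09  0.096] (array([462.5, 119.2]), array([ 86.4, 748.4]), 25.0, [[265.0, 440.0], [581.0, -238.0], [660.0, -202.0], [344.0, 477.0]])
rack all 1279 z [0.017 0.09  0.096] (array([491.2,  58.1]), array([ 60.2, 197. ]), 16.5, [[434.0, 144.0], [490.0, -45.0], [548.0, -28.0], [492.0, 161.0]])
railtop 799 z [0.017 0.022 0.027] (array([656.6, 127.7]), array([126.2, 640.8]), 0.1, [[593.0, 448.0], [594.0, -193.0], [720.0, -193.0], [719.0, 448.0]])
yellow 896 z [0.024 0.09  0.096] (array([292.2, 185.5]), array([ 59.9, 198.4]), 55.8, [[193.0, 217.0], [357.0, 105.0], [391.0, 154.0], [227.0, 266.0]])
yellow-hi 846 z [0.057 0.09  0.096] (array([292.2, 185.5]), array([ 59.9, 198.4]), 55.8, [[193.0, 217.0], [357.0, 105.0], [391.0, 154.0], [227.0, 266.0]])
blob [242. 117.] 217
 217 z [0.031 0.059 0.066] (array([776.9,
[... 2342 characters left out ...]
0], [395.0, 156.0], [228.0, 269.0]])
blob [228. 195.] 2374
 2374 z [0.034 0.09  0.093] (array([491.8,  57.4]), array([ 61.5, 203. ]), 16.3, [[434.0, 146.0], [491.0, -49.0], [550.0, -31.0], [493.0, 163.0]])
blob [335. 170.] 325
 325 z [0.031 0.059 0.064] (array([776.7,  50.7]), array([44.1, 44.6]), 36.2, [[746.0, 56.0], [772.0, 20.0], [808.0, 46.0], [781.0, 82.0]])
blob [ 92. 219.] 85
 85 z [0.177 0.19  0.199] (array([221.3, -19.1]), array([46.5, 19.2]), 28.8, [[196.0, -22.0], [206.0, -39.0], [246.0, -16.0], [237.0, 1.0]])
blob [329. 253.] 1555
 1555 z [0.034 0.102 0.152] (array([ 632.9, -182.5]), array([57.4, 71.8]), 48.7, [[587.0, -180.0], [641.0, -228.0], [679.0, -185.0], [625.0, -137.0]])
```

```bash
cat >> h.py <<'E'
def goto(x,y,z,yawdeg):
    o=ctrl.get_obs(); Rt=R.from_euler('xyz',o['eef_rot']); T=R.from_euler('xyz',[np.pi,0,np.radians(yawdeg)])
    d=Rt.inv().apply(np.array([x,y,z])-o['ee_pos']); w=(Rt.inv()*T).as_rotvec(degrees=True)
    print('need mm',(d*1000).round(1),'deg',w.round(2),'F',o['force'].round(1),'t',o['time_s'])
E
python3 - <<'E'
from h import *
for n in ['top','side']:
    p=cam(n);z=np.load(f'{n}0.npz');im,d=z['im'],z['d'];C=cloud(p,d)
    X,Y,Z=[C[...,i] for i in range(3)]
    m=(d>0)&(X>.66)&(X<.775)&(Y>-.14)&(Y<.31)&(Z>.013)&(Z<.032)
    m&=~((np.hypot(X-.777,Y-.052)<.03))
    k=comp(m,(232,143) if n=='top' else (308,180)); 
    if k.sum()>5000: print('bad')
    v,u=np.nonzero(m&k); P=onplane(p,np.c_[u,v],.022)
    print(n,len(P),rect(P), np.median(C[m&k][:,2]))
goto(.435,.04,.205,16.4)
E
```

```text
top 927 (array([708.9,  84.6]), array([ 24.5, 399.8]), 4.2, [[682.0, 283.0], [711.0, -116.0], [736.0, -114.0], [707.0, 285.0]]) 0.021982208839994355
side 1089 (array([708.7,  83.9]), array([ 26.1, 406.2]), 4.2, [[681.0, 286.0], [710.0, -120.0], [736.0, -118.0], [707.0, 287.0]]) 0.022976436523459376
need mm [ 430.2 -474.1    0.5] deg [-0.06 -0.   -1.17] F [-0.1 -0.1 -0.8] t 0.1
```

Run:
```python
import cv2
t=cv2.imread('pics/top0.png')[115:245,150:310]; cv2.imwrite('pics/crop0.png',cv2.resize(t,None,fx=5,fy=4.5 and 4.5,interpolation=cv2.INTER_CUBIC)[:600,:800])
```

```text
(no output)
```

View pics/crop0.png

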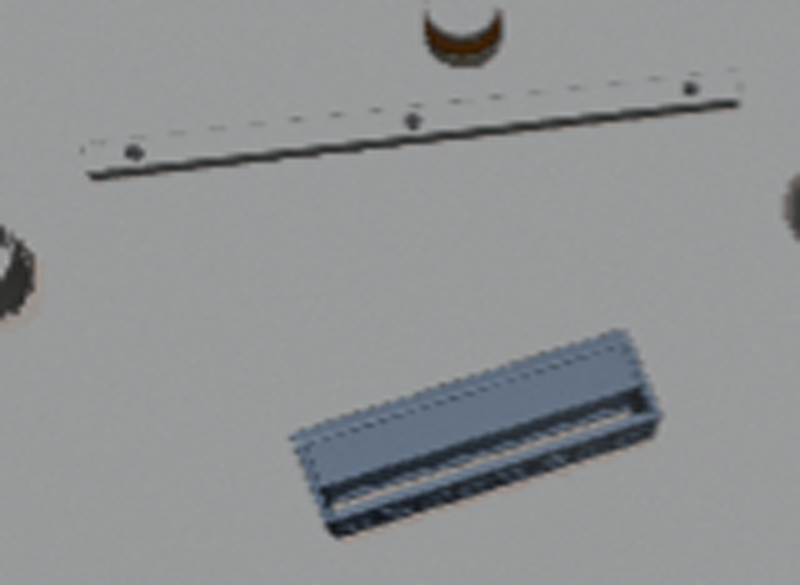

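The crop agrees: the rail's dark front face runs along rows 175 to 103, and the rack's hole side faces the robot. The rail front centre is about (0.698, 0.083) at yaw 4.2°. The rack is at (0.4915, 0.057) at 16.4°. Next I move to a point before the rim.

>>> step_arm(steps=[{"x": 0.028, "y": -0.03}, {"x": 0.028, "y": -0.03}, {"x": 0.028, "y": -0.03}, {"x": 0.028, "y": -0.03}, {"x": 0.028, "y": -0.03}])

```text
validation failed for argument at $.st...
```

>>> step_arm(steps=[{"x": 0.028, "y": -0.03}, {"x": 0.028, "y": -0.03}, {"x": 0.028, "y": -0.03}, {"x": 0.028, "y": -0.03}, {"x": 0.028, "y": -0.03}])

```text
validation failed for argument at $.st...
```

```bash
python3 -c "
from h import *
print(ctrl.get_obs()['ee_pos'])
goto(.435,.04,.205,16.4)"
```

```text
[ 0.14443132 -0.53044825  0.20496122]
need mm [ 430.2 -474.1    0.5] deg [-0.06 -0.   -1.17] F [-0.1 -0.1 -0.8] t 0.1
```

>>> step_arm(steps=[{"x": 0.028, "y": -0.03, "z": 0, "ax": 0, "ay": 0, "az": 0, "claw": 0.094}, {"x": 0.028, "y": -0.03, "z": 0, "ax": 0, "ay": 0, "az": 0, "claw": 0.094}, {"x": 0.028, "y": -0.03, "z": 0, "ax": 0, "ay": 0, "az": 0, "claw": 0.094}, {"x": 0.028, "y": -0.03, "z": 0, "ax": 0, "ay": 0, "az": 0, "claw": 0.094}, {"x": 0.028, "y": -0.03, "z": 0, "ax": 0, "ay": 0, "az": 0, "claw": 0.094}])

```text
time_s: 0.52
ee_pos: [0.2386, -0.3473, 0.2014]
eef_rot: [-3.135, 0.001, 0.258]
force: [0.9, 0.5, 0.3]
grip_width: 0.0938
```

>>> step_arm(steps=[{"x": 0.028, "y": -0.03, "z": 0, "ax": 0, "ay": 0, "az": 0, "claw": 0.094}, {"x": 0.028, "y": -0.03, "z": 0, "ax": 0, "ay": 0, "az": 0, "claw": 0.094}, {"x": 0.028, "y": -0.03, "z": 0, "ax": 0, "ay": 0, "az": 0, "claw": 0.094}, {"x": 0.028, "y": -0.03, "z": 0, "ax": 0, "ay": 0, "az": 0, "claw": 0.094}, {"x": 0.028, "y": -0.03, "z": 0, "ax": 0, "ay": 0, "az": 0, "claw": 0.094}])

```text
time_s: 0.93
ee_pos: [0.3343, -0.1622, 0.2018]
eef_rot: [-3.135, 0.001, 0.255]
force: [0.5, 0.2, -0.6]
grip_width: 0.0944
```

```bash
python3 -c "
from h import *
print(ctrl.get_obs()['ee_pos'])
goto(.435,.04,.205,16.4)"
```

```text
[ 0.3343483  -0.16223625  0.20181808]
need mm [ 148.4 -170.3   -2.2] deg [-0.38  0.04 -1.79] F [ 0.5  0.2 -0.6] t 0.9333
```

>>> step_arm(steps=[{"x": 0.028, "y": -0.034, "z": 0, "ax": 0, "ay": 0, "az": -0.6, "claw": 0.094}, {"x": 0.028, "y": -0.034, "z": 0, "ax": -0.2, "ay": 0, "az": -0.6, "claw": 0.094}, {"x": 0.028, "y": -0.034, "z": 0, "ax": -0.2, "ay": 0, "az": -0.6, "claw": 0.094}, {"x": 0.028, "y": -0.034, "z": 0, "ax": 0, "ay": 0, "az": 0, "claw": 0.094}, {"x": 0.02, "y": -0.02, "z": 0, "ax": 0, "ay": 0, "az": 0, "claw": 0.094}])

```text
time_s: 1.35
ee_pos: [0.414, 0.019, 0.2025]
eef_rot: [3.14, -0.001, 0.289]
force: [0.3, -0.9, -0.1]
grip_width: 0.0939
```

```bash
python3 -c "
from h import *
print(ctrl.get_obs()['ee_pos'])
goto(.435,.04,.08,16.4)"
```

```text
[0.41400385 0.0189504  0.20253767]
need mm [ 26.  -14.3 122.5] deg [ 0.06 -0.05  0.14] F [ 0.3 -0.9 -0.1] t 1.35
```

>>> step_arm(steps=[{"x": 0.01, "y": -0.008, "z": 0.03, "ax": 0, "ay": 0, "az": 0, "claw": 0.094}, {"x": 0.01, "y": -0.008, "z": 0.03, "ax": 0, "ay": 0, "az": 0, "claw": 0.094}, {"x": 0.006, "y": 0, "z": 0.03, "ax": 0, "ay": 0, "az": 0, "claw": 0.094}, {"x": 0, "y": 0, "z": 0.025, "ax": 0, "ay": 0, "az": 0, "claw": 0.094}, {"x": 0, "y": 0, "z": 0.006, "ax": 0, "ay": 0, "az": 0, "claw": 0.094}])

```text
time_s: 1.77
ee_pos: [0.4378, 0.0495, 0.0785]
eef_rot: [3.139, -0.006, 0.298]
force: [0.2, -0.5, -0.0]
grip_width: 0.094
```

Run:
```python
from h import *
print(ctrl.get_obs()['ee_pos']); goto(.435,.04,.08,16.4)
im,d=vision.camera('side'); cv2.imwrite('pics/side1.png',cv2.resize(im[80:300,80:380,::-1],None,fx=2.6,fy=2.6))
```

```text
[0.43784455 0.04951811 0.07851397]
need mm [-5.5  8.3 -1.5] deg [ 0.13 -0.36  0.67] F [ 0.2 -0.5 -0. ] t 1.7667
```

View pics/side1.png

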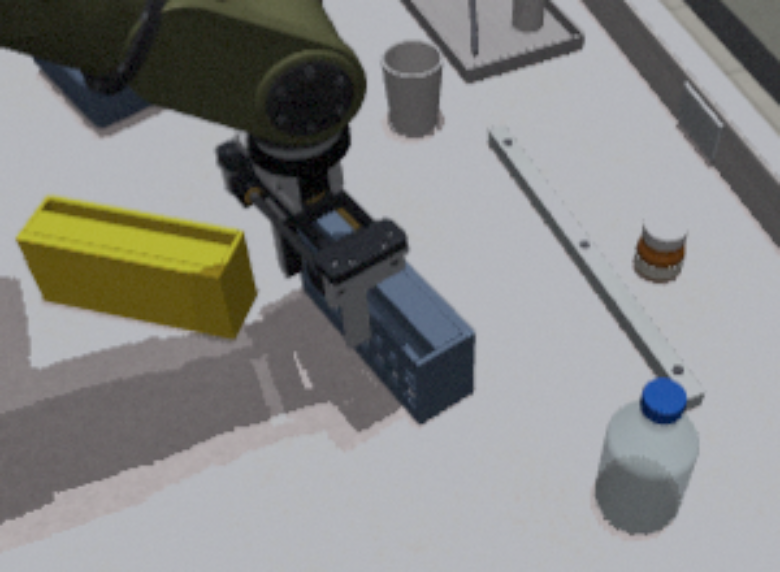

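The fingers stand just short of the rack's hole side, at about (340,290), level with the rim. I'll close the gap and start tipping.

>>> step_arm(steps=[{"x": 0.006, "y": 0.004, "z": -0.001, "ax": 0, "ay": 0, "az": 0.6, "claw": 0.094}, {"x": 0.006, "y": 0.003, "z": 0, "ax": 0, "ay": 0, "az": 0, "claw": 0.094}, {"x": 0.005, "y": 0, "z": -0.001, "ax": 0, "ay": 0, "az": 0, "claw": 0.094}, {"x": 0.006, "y": 0, "z": -0.003, "ax": 0, "ay": 0, "az": 0, "claw": 0.094}, {"x": 0.006, "y": 0, "z": -0.003, "ax": 0, "ay": 0, "az": 0, "claw": 0.094}])

```text
time_s: 2.23
ee_pos: [0.4717, 0.0499, 0.0927]
eef_rot: [3.138, -0.01, 0.284]
force: [-1.1, -0.2, 0.3]
grip_width: 0.094
```

Run:
```python
from h import *
print(ctrl.get_obs()['ee_pos'],((ctrl.get_obs()['ee_pos'][:2]-[.463,.0485])@[.959,.282])*1000+8)
im,d=vision.camera('side'); cv2.imwrite('pics/side2.png',cv2.resize(im[80:300,80:380,::-1],None,fx=2.6,fy=2.6))
```

```text
[0.47171442 0.04985358 0.09272009] 16.738837248299646
```

View pics/side2.png

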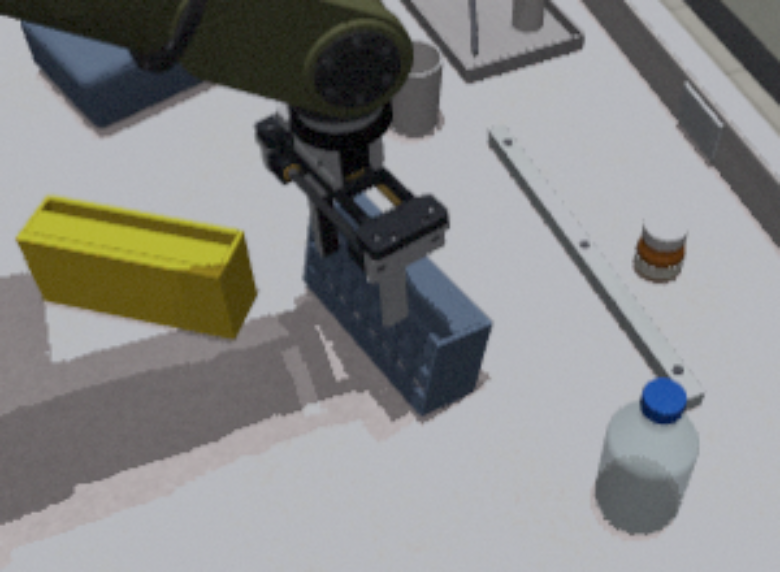

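The rack is tilting about its far lower edge, with the fingers on the rim at about (395,310). I'll keep pushing.

>>> step_arm(steps=[{"x": 0.007, "y": 0, "z": 0, "ax": 0, "ay": 0, "az": 0, "claw": 0.094}, {"x": 0.007, "y": 0, "z": -0.001, "ax": 0, "ay": 0, "az": 0, "claw": 0.094}, {"x": 0.007, "y": 0, "z": -0.001, "ax": 0, "ay": 0, "az": 0, "claw": 0.094}, {"x": 0.007, "y": 0, "z": -0.001, "ax": 0, "ay": 0, "az": 0, "claw": 0.094}, {"x": 0.007, "y": 0, "z": -0.001, "ax": 0, "ay": 0, "az": 0, "claw": 0.094}])

```text
time_s: 2.7
ee_pos: [0.5102, 0.0609, 0.0999]
eef_rot: [3.137, -0.015, 0.284]
force: [0.3, -0.0, 0.3]
grip_width: 0.094
```

Run:
```python
from h import *
print(ctrl.get_obs()['ee_pos'],((ctrl.get_obs()['ee_pos'][:2]-[.463,.0485])@[.959,.282])*1000+8)
im,d=vision.camera('side'); cv2.imwrite('pics/side3.png',cv2.resize(im[80:300,80:380,::-1],None,fx=2.6,fy=2.6))
```

```text
[0.5102277  0.06093411 0.09987967] 56.79778005290792
```

View pics/side3.png

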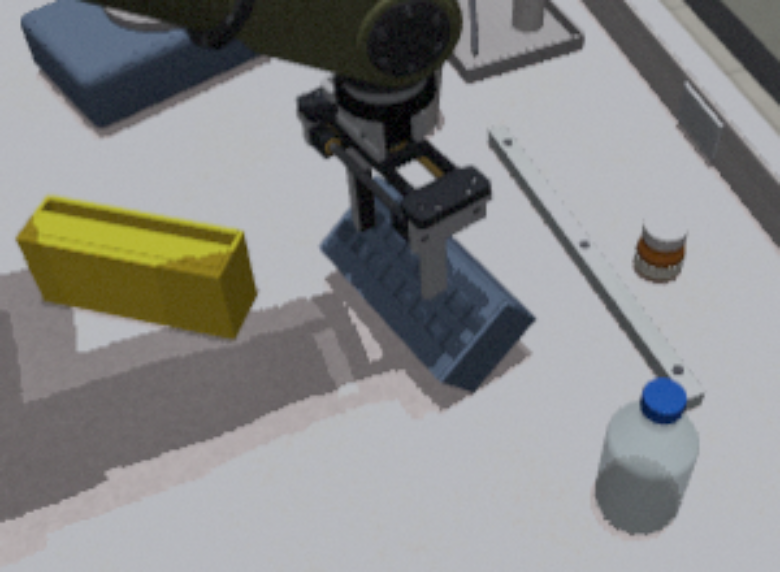

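The rack is well past the tipping point and falling. I'll let it land and back off upwards.

>>> step_arm(steps=[{"x": 0, "y": 0, "z": -0.006, "ax": 0, "ay": 0, "az": 0, "claw": 0.094}, {"x": -0.005, "y": 0, "z": -0.012, "ax": 0, "ay": 0, "az": 0, "claw": 0.094}, {"x": -0.012, "y": 0, "z": -0.005, "ax": 0, "ay": 0, "az": 0, "claw": 0.094}, {"x": -0.02, "y": 0, "z": 0, "ax": 0, "ay": 0, "az": 0, "claw": 0.094}, {"x": -0.02, "y": 0, "z": 0, "ax": 0, "ay": 0, "az": 0, "claw": 0.094}])

```text
time_s: 3.17
ee_pos: [0.4557, 0.0453, 0.1252]
eef_rot: [3.137, -0.015, 0.285]
force: [-0.3, -1.0, -0.2]
grip_width: 0.0938
```

```bash
cat > look.py <<'E'
from h import *
import sys
tag=sys.argv[1]
for n in ['top','side']:
    p=cam(n);im,d=vision.camera(n);C=cloud(p,d);hsv=cv2.cvtColor(im,cv2.COLOR_RGB2HSV)
    H,S,V=[hsv[...,i].astype(int) for i in range(3)];X,Y,Z=[C[...,i] for i in range(3)]
    m=(d>0)&(X>.45)&(X<.73)&(Y>-.1)&(Y<.25)&(H>95)&(H<130)&(S>45)&(Z>.05)&(Z<.07)
    v,u=np.nonzero(m)
    if len(v): print(n,m.sum(),rect(onplane(p,np.c_[u,v],.06)),rect(C[m]),C[m][:,2].mean())
    cr=im[95:300,110:390] if n=='top' else im[80:300,80:380]
    cv2.imwrite(f'pics/{n}{tag}.png',cv2.resize(cr[:,:,::-1],None,fx=2.6,fy=2.6))
o=ctrl.get_obs();print(o['ee_pos'],o['eef_rot'],o['force'],o['time_s'])
E
python3 look.py 4
```

```text
top 1021 (array([563.3,  79.2]), array([ 89.8, 197.5]), 16.3, [[492.0, 161.0], [548.0, -28.0], [634.0, -3.0], [579.0, 187.0]]) (array([565.4,  79.8]), array([ 88.9, 199.3]), 18.1, [[492.0, 161.0], [554.0, -29.0], [639.0, -1.0], [577.0, 188.0]]) 0.060272934422876526
side 1642 (array([564.6,  73.9]), array([ 92.2, 204. ]), 15.7, [[493.0, 160.0], [548.0, -37.0], [637.0, -12.0], [581.0, 185.0]]) (array([564.4,  75.5]), array([ 91.1, 196.1]), 16.5, [[493.0, 157.0], [549.0, -31.0], [636.0, -6.0], [580.0, 182.0]]) 0.06051332993139908
[0.45463253 0.04499548 0.12532939] [ 3.13712052 -0.01498673  0.28494864] [ 0.05828993 -0.63369865  0.2149959 ] 3.2667
```

View pics/side4.png

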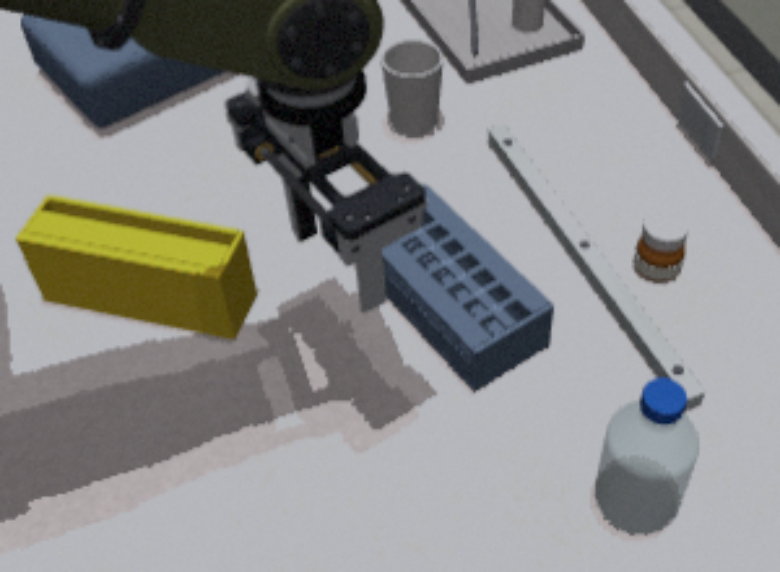

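View pics/top4.png

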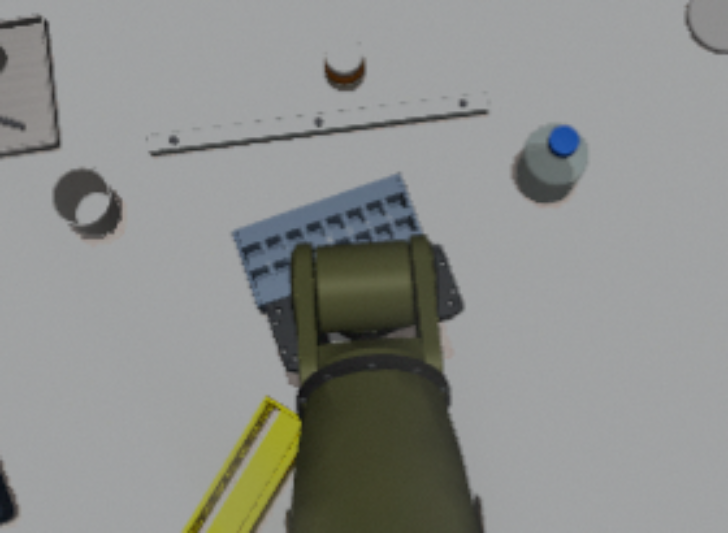

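The rack is upright with its holes up, at (0.563, 0.078) and yaw 16.3°. Its near side is at about (0.520, 0.065), and the bottle, beaker and jar have not moved. Next I lower the fingers behind its solid side.

>>> step_arm(steps=[{"x": 0.02, "y": 0, "z": 0, "ax": 0, "ay": 0.4, "az": 0, "claw": 0.094}, {"x": 0.01, "y": 0, "z": 0.025, "ax": 0, "ay": 0.4, "az": 0, "claw": 0.094}, {"x": 0, "y": 0, "z": 0.03, "ax": 0, "ay": 0, "az": 0, "claw": 0.094}, {"x": 0, "y": 0, "z": 0.03, "ax": 0, "ay": 0, "az": 0, "claw": 0.094}, {"x": 0, "y": 0, "z": 0.012, "ax": 0, "ay": 0, "az": 0, "claw": 0.094}])

```text
time_s: 3.68
ee_pos: [0.4916, 0.054, 0.0341]
eef_rot: [3.134, -0.044, 0.284]
force: [0.1, -0.0, -1.1]
grip_width: 0.0941
```

Run:
```python
from h import *
o=ctrl.get_obs();print(o['ee_pos'],o['eef_rot']); goto(.510,.0625,.018,16.3)
```

```text
[0.49159351 0.05404002 0.03410427] [ 3.13359094 -0.04368421  0.28407452]
need mm [19.3 -3.1 16.9] deg [ 0.46 -2.5  -0.03] F [ 0.1 -0.  -1.1] t 3.6833
```

>>> step_arm(steps=[{"x": 0, "y": 0, "z": 0.008, "ax": 0.2, "ay": -1.2, "az": 0, "claw": 0.094}, {"x": 0, "y": 0, "z": 0.006, "ax": 0.2, "ay": -1.2, "az": 0, "claw": 0.094}, {"x": 0.005, "y": 0, "z": 0.001, "ax": 0, "ay": 0, "az": 0, "claw": 0.094}, {"x": 0.005, "y": 0, "z": 0, "ax": 0, "ay": 0, "az": 0, "claw": 0.094}, {"x": 0.005, "y": 0, "z": 0, "ax": 0, "ay": 0, "az": 0, "claw": 0.094}])

```text
time_s: 4.1
ee_pos: [0.5074, 0.0585, 0.0182]
eef_rot: [3.141, 0.002, 0.284]
force: [-0.3, -1.1, 0.3]
grip_width: 0.094
```

Run:
```python
from h import *
o=ctrl.get_obs();print(o['ee_pos'],o['eef_rot']); goto(.510,.0625,.018,16.3)
```

```text
[0.50737415 0.05854128 0.01816895] [3.14146751e+00 2.36150860e-03 2.83518601e-01]
need mm [ 3.6 -3.1  0.2] deg [ 0.01  0.14 -0.06] F [-0.3 -1.1  0.3] t 4.1
```

>>> step_arm(steps=[{"x": 0.005, "y": 0, "z": 0, "ax": 0, "ay": 0, "az": 0, "claw": 0.094}, {"x": 0.006, "y": 0, "z": 0, "ax": 0, "ay": 0, "az": 1.5, "claw": 0.094}, {"x": 0.006, "y": 0, "z": 0, "ax": 0, "ay": 0, "az": 1.5, "claw": 0.094}, {"x": 0.006, "y": 0, "z": 0, "ax": 0, "ay": 0, "az": 1.5, "claw": 0.094}, {"x": 0.006, "y": 0, "z": 0, "ax": 0, "ay": 0, "az": 1.5, "claw": 0.094}])

```text
time_s: 4.52
ee_pos: [0.5391, 0.067, 0.0212]
eef_rot: [3.141, -0.001, 0.176]
force: [-1.9, 0.2, -1.2]
grip_width: 0.0939
```

```bash
python3 look.py 5; python3 -c "
from h import *
goto(.601,.076,.018,4.2)"
```

```text
top 259 (array([593.6,  82.3]), array([ 89.1, 198. ]), 11.2, [[531.0, 171.0], [569.0, -23.0], [657.0, -6.0], [618.0, 188.0]]) (array([594.8,  82.5]), array([ 88.6, 198.3]), 11.5, [[532.0, 171.0], [571.0, -23.0], [658.0, -6.0], [618.0, 189.0]]) 0.06045353698262455
side 1023 (array([585.1,  75.8]), array([109.1, 204.7]), 9.9, [[514.0, 167.0], [549.0, -34.0], [656.0, -16.0], [621.0, 186.0]]) (array([586.5,  77.4]), array([106.3, 198.1]), 10.9, [[516.0, 165.0], [553.0, -30.0], [658.0, -10.0], [620.0, 185.0]]) 0.06043543334941546
[0.53953434 0.06694514 0.0212566 ] [ 3.14074033e+00 -2.36773439e-03  1.76992918e-01] [ 1.32910023 -0.70965338 -0.16812452] 4.6167
need mm [62.1  1.9  3.4] deg [ 0.04 -0.14  5.94] F [ 1.3 -0.7 -0.2] t 4.6167
```

View pics/side5.png

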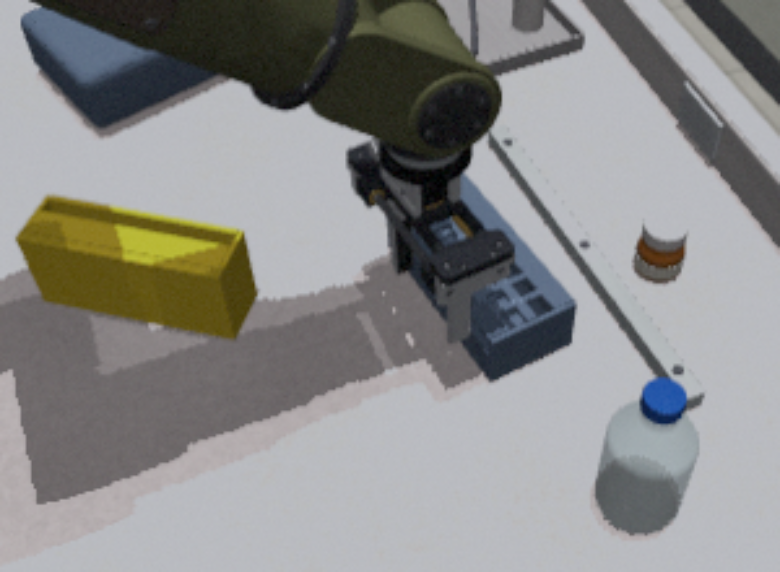

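The rack stays square against both fingers and is turning; it is now at (0.594, 0.082) and yaw 11°.

>>> step_arm(steps=[{"x": 0.006, "y": 0, "z": 0.001, "ax": 0, "ay": 0, "az": 1.5, "claw": 0.094}, {"x": 0.006, "y": 0, "z": 0.001, "ax": 0, "ay": 0, "az": 1.5, "claw": 0.094}, {"x": 0.006, "y": 0, "z": 0.001, "ax": 0, "ay": 0, "az": 1.5, "claw": 0.094}, {"x": 0.006, "y": 0, "z": 0.001, "ax": 0, "ay": 0, "az": 1.2, "claw": 0.094}, {"x": 0.006, "y": 0, "z": 0, "ax": 0, "ay": 0, "az": 0, "claw": 0.094}])

```text
time_s: 5.03
ee_pos: [0.5689, 0.0712, 0.019]
eef_rot: [3.141, -0.001, 0.079]
force: [-1.9, -0.1, -1.1]
grip_width: 0.094
```

```bash
python3 look.py 6; python3 -c "
from h import *
goto(.601,.076,.018,4.2)"
```

```text
top 217 (array([622.7,  82.3]), array([ 90.2, 197.3]), 4.5, [[570.0, 177.0], [585.0, -20.0], [675.0, -13.0], [660.0, 184.0]]) (array([628.2,  83.3]), array([ 89.7, 200.1]), 7.3, [[571.0, 177.0], [596.0, -22.0], [685.0, -10.0], [660.0, 188.0]]) 0.059741427069360614
side 1067 (array([617.8,  76.4]), array([106.4, 204.3]), 5.0, [[556.0, 173.0], [574.0, -30.0], [680.0, -21.0], [662.0, 183.0]]) (array([618.8,  77.5]), array([104.3, 195.7]), 5.1, [[558.0, 170.0], [576.0, -25.0], [680.0, -15.0], [662.0, 180.0]]) 0.060482329482014686
[0.56961391 0.07121285 0.01914443] [ 3.14119338e+00 -2.57553967e-03  8.00791351e-02] [0.26502776 0.37385379 0.88412482] 5.1333
need mm [31.7 -2.3  1.2] deg [ 0.02 -0.15  0.39] F [0.3 0.4 0.9] t 5.1333
```

>>> step_arm(steps=[{"x": 0.006, "y": 0, "z": 0, "ax": 0, "ay": 0, "az": 0.2, "claw": 0.094}, {"x": 0.006, "y": 0, "z": 0, "ax": 0, "ay": 0, "az": 0.2, "claw": 0.094}, {"x": 0.005, "y": 0, "z": 0, "ax": 0, "ay": 0, "az": 0, "claw": 0.094}, {"x": 0.004, "y": 0, "z": 0, "ax": 0, "ay": 0, "az": 0, "claw": 0.094}, {"x": 0.003, "y": 0, "z": 0, "ax": 0, "ay": 0, "az": 0, "claw": 0.094}])

```text
time_s: 5.55
ee_pos: [0.5948, 0.073, 0.0192]
eef_rot: [3.141, -0.001, 0.075]
force: [-3.6, -0.9, 2.9]
grip_width: 0.0942
```

```bash
python3 look.py 7; python3 -c "
from h import *
goto(.601,.076,.018,4.2)"
```

```text
top 207 (array([648.6,  83.6]), array([ 90.2, 197.3]), 4.2, [[596.0, 179.0], [611.0, -18.0], [701.0, -12.0], [686.0, 185.0]]) (array([649.6,  83.8]), array([ 89.5, 197.6]), 4.4, [[597.0, 179.0], [612.0, -18.0], [702.0, -11.0], [687.0, 186.0]]) 0.05995055452159857
side 991 (array([644.2,  77.7]), array([102.5, 203.6]), 4.2, [[586.0, 175.0], [601.0, -28.0], [703.0, -20.0], [688.0, 183.0]]) (array([643.5,  80.5]), array([104.7, 198.7]), 4.2, [[584.0, 176.0], [599.0, -22.0], [703.0, -15.0], [688.0, 183.0]]) 0.06058302332399585
[0.59499523 0.07298313 0.0191796 ] [ 3.14114012e+00 -2.05230226e-03  7.45057411e-02] [ 0.20870909 -0.46832909 -0.5252656 ] 5.65
need mm [ 6.2 -2.6  1.2] deg [ 0.03 -0.12  0.07] F [ 0.2 -0.5 -0.5] t 5.65
```

View pics/top7.png

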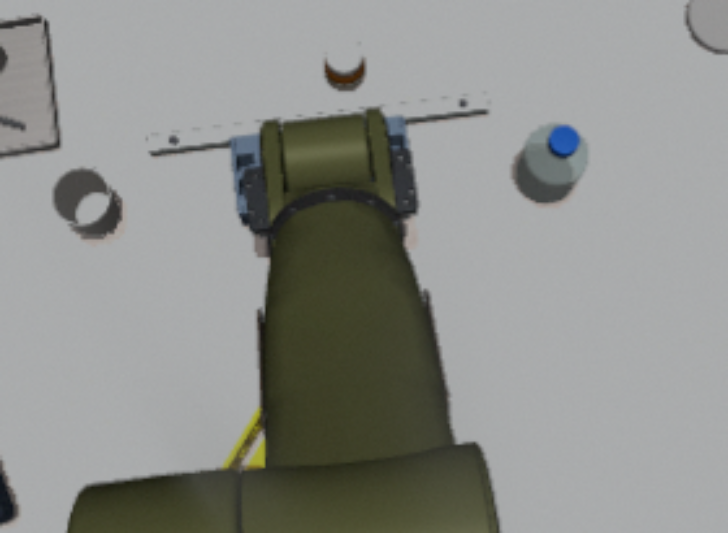

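View pics/side7.png

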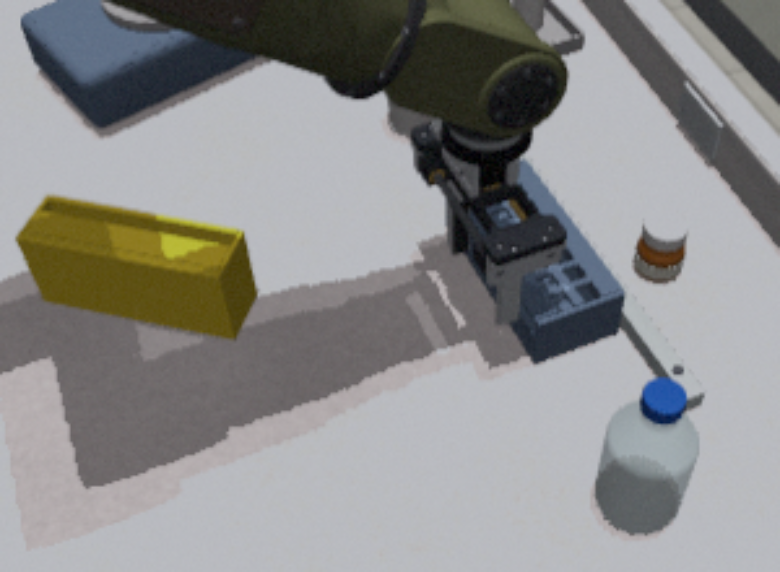

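The rack's front is at about 0.6935, with a gap of roughly 5 mm. I'll creep forward and watch the force.

>>> step_arm(steps=[{"x": 0.002, "y": 0, "z": 0, "ax": 0, "ay": 0, "az": 0, "claw": 0.094}, {"x": 0.002, "y": 0, "z": 0, "ax": 0, "ay": 0, "az": 0, "claw": 0.094}])

```text
time_s: 5.82
ee_pos: [0.5988, 0.0733, 0.0191]
eef_rot: [3.141, -0.001, 0.075]
force: [-2.4, -0.9, 1.9]
grip_width: 0.094
```

>>> step_arm(steps=[{"x": 0.0015, "y": 0, "z": 0, "ax": 0, "ay": 0, "az": 0, "claw": 0.094}])

```text
time_s: 5.9
ee_pos: [0.6004, 0.0734, 0.0191]
eef_rot: [3.141, -0.001, 0.075]
force: [-2.7, 0.0, 1.6]
grip_width: 0.0942
```

>>> step_arm(steps=[{"x": 0.001, "y": 0, "z": 0, "ax": 0, "ay": 0, "az": 0, "claw": 0.094}])

```text
time_s: 5.98
ee_pos: [0.6012, 0.0735, 0.0191]
eef_rot: [3.141, -0.0, 0.075]
force: [-12.4, 0.7, 8.9]
grip_width: 0.0936
```

The force rose to 12 N, so the rack is on the rail. One more small press, then I back off.

>>> step_arm(steps=[{"x": 0.0008, "y": 0, "z": 0, "ax": 0, "ay": 0, "az": 0, "claw": 0.094}])

```text
time_s: 6.07
ee_pos: [0.6012, 0.0736, 0.0191]
eef_rot: [3.141, 0.002, 0.074]
force: [-15.3, -1.3, 9.6]
grip_width: 0.0942
```

>>> step_arm(steps=[{"x": 0.0008, "y": 0, "z": 0, "ax": 0, "ay": 0, "az": 0, "claw": 0.094}])

```text
time_s: 6.15
ee_pos: [0.6011, 0.0736, 0.0191]
eef_rot: [3.141, 0.005, 0.074]
force: [-12.0, -1.1, 7.3]
grip_width: 0.0939
```

The motion has stalled firmly. I'll retreat straight back, then up, and check.

>>> step_arm(steps=[{"x": -0.004, "y": 0, "z": 0, "ax": 0, "ay": 0, "az": 0, "claw": 0.094}, {"x": -0.015, "y": 0, "z": 0, "ax": 0, "ay": 0, "az": 0, "claw": 0.094}, {"x": -0.025, "y": 0, "z": 0, "ax": 0, "ay": 0, "az": 0, "claw": 0.094}, {"x": -0.015, "y": 0, "z": -0.03, "ax": 0, "ay": 0, "az": 0, "claw": 0.094}, {"x": -0.01, "y": 0, "z": -0.04, "ax": 0, "ay": 0, "az": 0, "claw": 0.094}])

```text
time_s: 6.57
ee_pos: [0.528, 0.0681, 0.0839]
eef_rot: [3.141, 0.013, 0.074]
force: [0.5, -0.1, 0.6]
grip_width: 0.0941
```

>>> step_arm(steps=[{"x": -0.01, "y": 0, "z": -0.04, "ax": 0, "ay": 0, "az": 0, "claw": 0.094}, {"x": -0.03, "y": 0.02, "z": -0.03, "ax": 0, "ay": 0, "az": 0, "claw": 0.094}, {"x": -0.03, "y": 0.028, "z": 0, "ax": 0, "ay": 0, "az": 0, "claw": 0.094}, {"x": -0.03, "y": 0.028, "z": 0, "ax": 0, "ay": 0, "az": 0, "claw": 0.094}, {"x": -0.02, "y": 0.02, "z": 0, "ax": 0, "ay": 0, "az": 0, "claw": 0.094}])

```text
time_s: 6.98
ee_pos: [0.4195, -0.0335, 0.1613]
eef_rot: [3.139, -0.004, 0.08]
force: [0.1, -0.7, -0.4]
grip_width: 0.0938
```

>>> step_arm(steps=[{"x": -0.015, "y": 0.03, "z": 0, "ax": 0, "ay": 0, "az": 0, "claw": 0.094}, {"x": -0.015, "y": 0.035, "z": 0, "ax": 0, "ay": 0, "az": 0, "claw": 0.094}, {"x": -0.01, "y": 0.035, "z": 0, "ax": 0, "ay": 0, "az": 0, "claw": 0.094}, {"x": 0, "y": 0.03, "z": 0, "ax": 0, "ay": 0, "az": 0, "claw": 0.094}, {"x": 0, "y": 0, "z": 0, "ax": 0, "ay": 0, "az": 0, "claw": 0.094}])

```text
time_s: 7.4
ee_pos: [0.3855, -0.1742, 0.1643]
eef_rot: [3.134, -0.013, 0.08]
force: [0.6, 0.4, -1.2]
grip_width: 0.0944
```

```bash
python3 look.py 8
```

```text
top 1476 (array([655.4,  84.3]), array([ 90.9, 197.7]), 4.1, [[603.0, 180.0], [617.0, -17.0], [708.0, -11.0], [694.0, 186.0]]) (array([655.9,  84.4]), array([ 91.8, 197.8]), 4.0, [[603.0, 180.0], [617.0, -17.0], [709.0, -11.0], [695.0, 186.0]]) 0.060217716949705305
side 1854 (array([655.,  80.]), array([ 93.3, 206.8]), 4.0, [[601.0, 180.0], [616.0, -26.0], [709.0, -20.0], [694.0, 186.0]]) (array([655.6,  83. ]), array([ 90.6, 202.3]), 4.4, [[603.0, 180.0], [618.0, -21.0], [709.0, -14.0], [693.0, 187.0]]) 0.06053272092778714
[ 0.3854148  -0.17101958  0.16390531] [ 3.13509567 -0.0122828   0.08086091] [ 0.10556781 -0.06506481 -0.25829789] 7.5
```

View pics/top8.png

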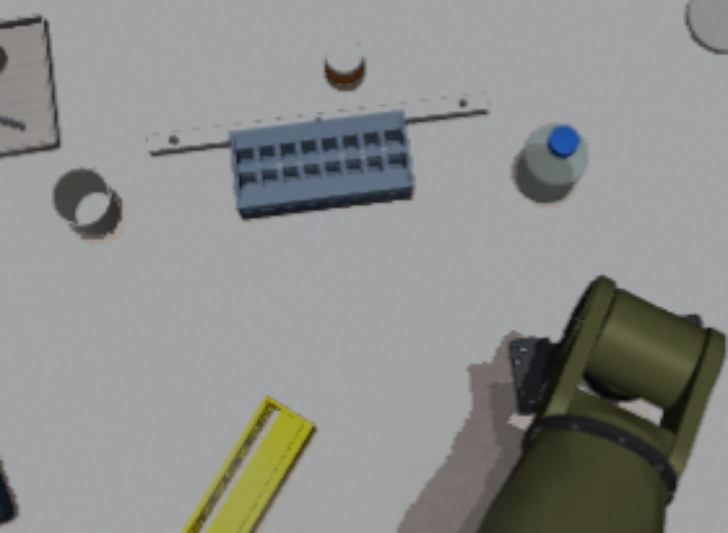

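View pics/side8.png

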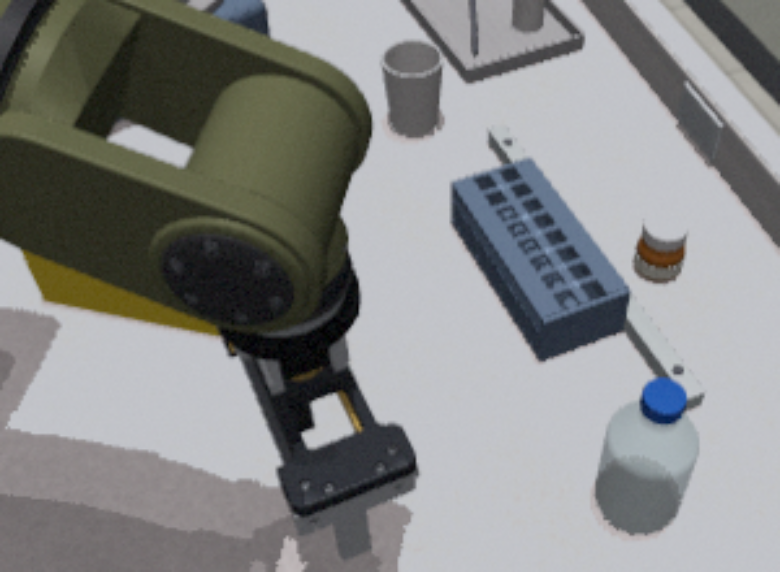

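The rack stands upright and flush, at yaw 4.1° against the rail's 4.2°. It is centred on the rail, and the other objects have not moved. Handing in.

```bash
python3 -c "
from h import *
print(ticket.hand_in(), ctrl.get_obs()['time_s'])"
```

```text
the job is handed in; nothing more can be done
the job is handed in; nothing more can be done
```

The rack is back on its base, holes up, and sits flush against the front of the rail. I tipped it with the open fingers on its rim, then pushed its near long side with both fingers, turning it to match the rail. I pushed until the force rose to about 15 N and forward motion stopped, then backed the arm clear and handed the job in shortly after 7.5 s.

**Last checks, with the arm clear:**
- **Upright:** the top plate measures 60 mm above the bench.
- **Flush:** the rack's yaw is 4.1° and the rail's is 4.2°. The rack's front face measures about 0.700 m and the rail's front about 0.6985 m. That 1–2 mm overlap is within the calibration error, and the force rise also showed contact.
- **Backed along its length:** the rack is centred at y ≈ 0.084 m and the rail at about 0.083 m. The 200 mm rack is therefore well inside the 400 mm rail.
- **Other objects:** the bottle, beaker, jar and yellow look-alike show no movement in the pictures. I did not measure them again.

No check failed. The side-camera outline of the rack came out a few millimetres too long (207 mm instead of 200 mm), so I relied on the top view for position.

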